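# Prop the curing tub's lid on its stay

### The job

The lid of one curing tub is tilted back wide open on its hinge. Flip up that tub's folding stay until it stands against its stop, then tip the lid forward so that it comes to rest on the stay, propped partly open.

Things in the scene. Friction and masses are not known exactly. Their poses are not given: they have to be found in the camera images.
- tub_stay (a joint): folding stay (steel rod 10 mm thick, 115 mm long) on the far wall of the tub that has a lid; not the equal one on the lidless tub. 0: folded level, pointing to tub -y; 1.57: upright; 1.745: at its stop, 10 degrees past upright towards the lid hinge, where its weight (0.12 kg) keeps it; short of upright it falls back. Turns easily.
- stay_pin (a point): gripping point on the axis of the stay's pin: steel, 12 mm thick, 66 mm long, at the rod's free end, level along tub x, out over the opening; 36 mm from the rod, 25 mm from the pin's free end. Folded it is 122 mm above the table, 22 mm above the rim. It moves on a 115 mm radius about the pivot, which is 90 mm to tub -y of and 8 mm below the lid hinge line.
- tub_lid (a joint): lid angle. 0: shut, level; 1.57: upright; 2.0: tilted back against its stop (start). Free, damped hinge: a push of about 1.5 N high on its back tips it forward; below 1.57 it sinks by itself within 3 s onto the raised stay and rests at about 0.95, the pin against a rib under the lid. With the stay folded it would fall shut.
- lid_hinge (a point): middle of the lid's hinge line, 130 mm above the table, fixed to the tub, with the tub's axes: x along the hinge, away from the robot; y outwards from the opening (robot's left); z up. Tub: 250 mm along x, y 0 to -230, rim 100 high. Lid: white panel 270 x 235 mm, 8 mm thick; tilted back its free edge is 345 mm up and 100 mm outside the hinge (+y), clear behind; upright, 365 mm up.

How it is judged:
By the outcome, as a careful person would: the job done as asked, in the order asked, and still so for the second after the job is handed in, with the robot touching nothing.
It also fails if it takes over 59 s, if anything falls off the work surface, if the arm or the gripper's body presses on something with over 40 N, if the wrist force passes 120 N, or if a joint passes its speed limit or range.

### The arm

A 6-joint arm with a two-finger parallel gripper is mounted at the origin on the work surface. World frame = base frame: x ahead of the robot, y to its left, z up, the work surface at z = 0. Lengths are in m, angles in rad, forces in N, time in s.
With the tool pointing down it reaches from about 0.35 to 0.85 m from the base axis. Payload 8.1 kg.
Tool frame: the origin (TCP) lies at the centre of the arm's flange, where the gripper is bolted on; the fingertips stand 186 mm ahead of it and the grasp point (between the pads) lies 167 mm ahead of it (robot.nose_length is the distance from the TCP to the fingertips, in m); z points along the fingers, x is the direction in which the jaws open and shut, and the axes are right-handed (so a half turn about z gives the same grasp; the last joint's range is limited). The gripper opens to 93 mm and grips with 3 to 60 N. Pads are 15 mm wide; open, the fingers measure 128 mm over their backs; the gripper's body (75 mm by 188 mm) begins 65 mm behind the grasp point.
Start: joints at [1.05, 0.13, 1.488, -0, 1.523, -0.085], TCP at [0.253, 0.544, 0.405] pointing down, gripper open.
Joint ranges: [-2.96, 2.96], [-0.89, 2.26], [0.02, 2.5], [-1.34, 4.48], [0, 2.73], [-2.66, 2.66]. Speed limits (rad/s): [2.39, 2.39, 2.79, 3.14, 3.14, 3.14].

### API

Orientations are given as a rotation vector (axis times angle).
In Python, from plant import robot gives the robot as it stands.
- The arm moves only by the tool arm_command, never from a script. Its argument "motion" is a list of rows, each an object with "slide": the shift along the tool's x, y, z each as a share of 0.4 m, from -1 to 1, a list of three; "turn": the turn, a rotation vector about the tool's x, y, z each as a share of 0.5 rad, from -1 to 1, a list of three. A call has exactly 5 rows; each row shifts and turns the commanded pose from where the row before left it, along the tool's axes as they then stand; what a row does not reach is not made up. A row lasts 1/12 s, in which the tool goes at most 41.7 mm and 7.16 degrees, less where a joint would pass 70% of its speed; a pose out of reach is approached as far as the arm can. A call with a number of a shift or a turn outside -1 to 1 is refused whole. A call with a gripper value outside its range is refused whole. "gripper" is the opening in per cent of the stroke, from 0 (shut) to 100 (fully open), set as the call begins (left out, the last holds). The fingers move at their own pace and stop on an object; "grip_force" is the grip in N (left out, the last holds). Time passes only in rows, so rows that do not move let the fingers close, or fill a call up. It gives the time, the measured TCP pose, the force and the opening at its end, in the units of the state.
- robot.read_state(): the state, without advancing time (a new reading comes with each control period).
- robot.read_camera(name): name is "side" or "top" or "wrist"; returns a dict with "pixels" (400x640x3 uint8, blue, green, red), "intrinsics" (3x3 intrinsics, pixels), "T" (4x4, takes a point from camera to world coordinates). Camera axes: x right, y down, z forward; pixel columns grow to the right and rows downward; lengths in m; the calibration is good to about 2 mm. A picture is of the moment at which its call begins. There is no depth.
- robot.close_job(): hands the job in, once; it reports no verdict.
The state is a dict: "t": time; "q": joint angles; "dq": joint speeds; "joint_torque": joint torques, N m; "tool_pos": TCP position; "orientation": TCP orientation; "force": force on the tool from outside, world axes, zero at the start; "wrist_torque": the same for the moment, N m; "opening": finger opening in m.
Only numpy, scipy, OpenCV 4.12 (cv2) and the standard library are available. Lean on these libraries where they do the work, as an engineer would, in place of code of your own. Each camera call takes 0.05 s, during which the arm holds its last target.

## Working session

There is one attempt and no reset: what is moved stays moved. The work goes in short steps, Python scripts to look and compute and a tool call to move; the robot and the scene stay as the last step left them, time stands still between calls to the robot, and variables do not carry over. Pictures are saved under pics/ and viewed, and the job is handed in when it is done.

Besides the shell and the picture viewer there is one more tool, called after "Emit:" as a command line: name --argument value ..., lists and objects as JSON in quotes. arm_command: Moves the arm, as the interface text tells. Shift numbers are shares of 0.4 m and turn numbers shares of 0.5 rad, none past 1 either way. Its arguments: {"type":"object","properties":{"motion":{"type":"array","items":{"type":"object","properties":{"slide":{"type":"array","items":{"type":"number"}},"turn":{"type":"array","items":{"type":"number"}}}}},"gripper":{"type":"number"},"grip_force":{"type":"number"}},"required":["motion"]}

```bash
mkdir -p pics; ls; python3 - <<'E'
from plant import robot
import cv2,numpy as np
print(robot.read_state())
for n in ("side","top","wrist"):
    c=robot.read_camera(n); cv2.imwrite(f"pics/{n}0.png",c["pixels"]); print(n,c["intrinsics"].tolist(),np.round(c["T"],4).tolist())
    np.savez(f"{n}0.npz",p=c["pixels"],K=c["intrinsics"],T=c["T"])
E
```

```text
pics
{'t': 0.0, 'q': array([ 1.04961103e+00,  1.31158993e-01,  1.48925321e+00, -1.60436051e-06,
        1.52301389e+00, -8.53917527e-02]), 'dq': array([-0.00106575, -0.00120847,  0.00070874,  0.00134288,  0.00143944,
       -0.00040749]), 'joint_torque': array([ 2.02503070e-03, -5.59837461e+01, -4.91766143e+01,  7.68817146e-02,
        3.56843567e-02, -2.84626240e-04]), 'tool_pos': array([0.25314079, 0.54373631, 0.40370276]), 'orientation': array([ 2.64841861e+00,  1.68823205e+00, -2.54983445e-03]), 'force': array([ 0.34779648, -0.27597869, -0.13080407]), 'wrist_torque': array([-0.0017538 , -0.00093683, -0.01165935]), 'opening': 0.09300071256714622}
side [[366.9445998616738, 0.0, 322.42640714634507], [0.0, 366.9445998616738, 199.10127051624158], [0.0, 0.0, 1.0]] [[-0.8247, -0.4195, 0.3794, 0.3557], [-0.5656, 0.623, -0.5404, 0.3917], [-0.0097, -0.6602, -0.751, 0.6541], [0.0, 0.0, 0.0, 1.0]]
top [[466.6904082913445, 0.0, 318.26710679216484], [0.0, 466.6904082913445, 202.34644860054053], [0.0, 0.0, 1.0]] [[0.0083, -0.9929, 0.1188, 0.5236], [-0.9999, -0.0095, -0.0097, 0.0364], [0.0108, -0.1187, -0.9929, 0.8297], [0.0, 0.0, 0.0, 1.0]]
wrist [[308.5110310031683, 0.0, 319.6580253977044], [0.0, 308.5110310031683, 198.7015926541825], [0.0, 0.0, 1.0]] [[0.4225, 0.8744, 0.2388, 0.187], [0.9064, -0.407, -0.1133, 0.5749], [-0.0019, 0.2643, -0.9644, 0.3835], [0.0, 0.0, 0.0, 1.0]]
```

View pics/side0.png

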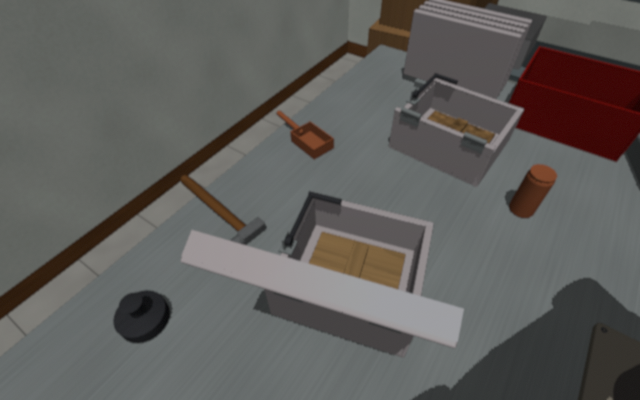

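View pics/top0.png

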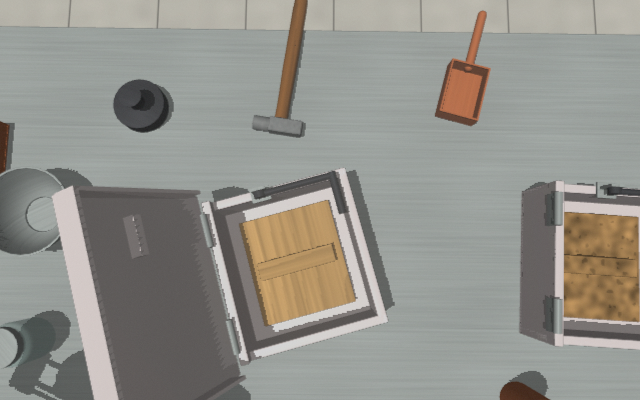

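View pics/wrist0.png

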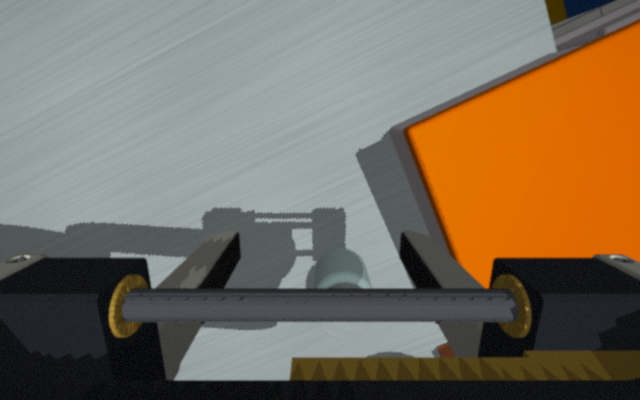

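```bash
cat > h.py <<'E'
import numpy as np,cv2
def ray(K,T,u,v):
    d=T[:3,:3]@np.linalg.solve(K,[u,v,1.0]); return T[:3,3],d
def plane(K,T,u,v,z):
    o,d=ray(K,T,u,v); return o+d*(z-o[2])/d[2]
def proj(K,T,p):
    c=T[:3,:3].T@(np.asarray(p,float)-T[:3,3]); q=K@c; return q[:2]/q[2]
E
python3 - <<'E'
import numpy as np,cv2
p=np.load('top0.npz')['p']
cv2.imwrite('pics/topz.png',cv2.resize(p[160:380,190:400],None,fx=3.6,fy=2.7*600/594 if 0 else 2.7))
p2=p[160:380,190:400]
cv2.imwrite('pics/topz1.png',cv2.resize(p[160:240,190:390],None,fx=4,fy=4,interpolation=cv2.INTER_CUBIC))
cv2.imwrite('pics/topz2.png',cv2.resize(p[240:380,190:390],None,fx=4,fy=4,interpolation=cv2.INTER_CUBIC))
E
```

```text
(no output)
```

View pics/topz1.png

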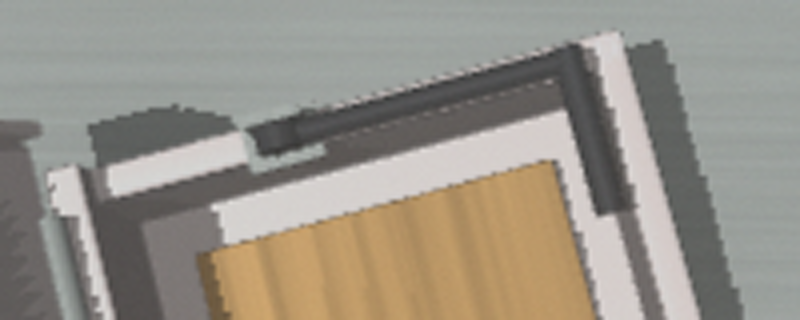

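View pics/topz2.png

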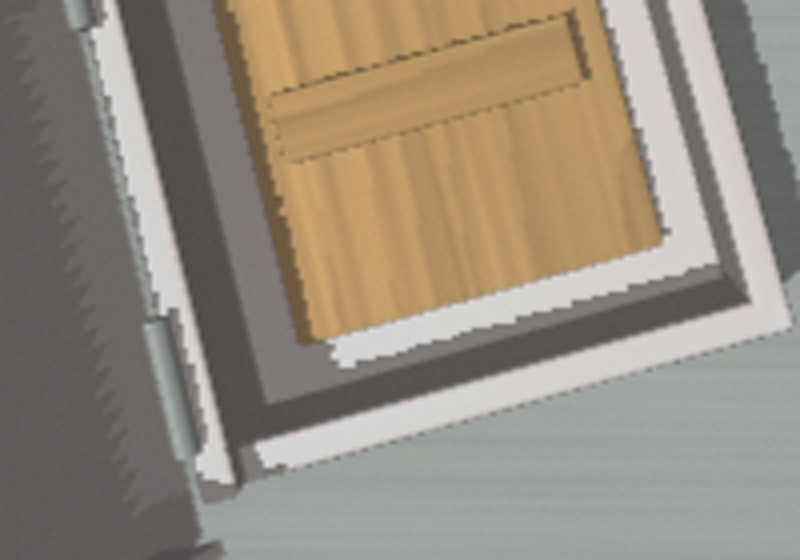

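```bash
python3 - <<'E'
from h import *
d=np.load('top0.npz');K,T=d['K'],d['T']
f=lambda u,v,r0,z:plane(K,T,190+u/4,r0+v/4,z)
A=f(620,33,160,.1);B=f(790,325,240,.1)
E=f(613,211,160,.122);C=f(573,52,160,.122);P=f(275,135,160,.122);
for n,p in zip("ABECP",(A,B,E,C,P)):print(n,p)
x=(A-B);print('AB',np.linalg.norm(x));x/=np.linalg.norm(x);y=np.array([-x[1],x[0],0])
print('x',x,'y',y,'yaw',np.arctan2(x[1],x[0]))
H=(A+B)/2+.230*y;H[2]=.13;print('H',H)
for p in (E,C,P):print((p-H)@x,(p-H)@y)
print('pin len',np.linalg.norm(E-C), 'rod', np.linalg.norm(C-P))
# hinge cylinders
for u,v,r0 in ((75,5,240),(150,320,240),(190,455,240),(55,225,160)):
  p=f(u,v,r0,.13);print('hinge',p,(p-H)@x,(p-H)@y)
# pred
for q in ([0,0,0],):
  print(proj(K,T,H))
print(np.degrees(np.arctan2(*(E-C)[1::-1])))
E
```

```text
A [ 0.66593338 -0.01274803  0.1       ]
B [ 0.42866823 -0.07819196  0.1       ]
E [ 0.5927032  -0.00869795  0.122     ]
C [0.65402519 0.00682359 0.122     ]
P [0.62067013 0.12059837 0.122     ]
AB 0.24612529619086573
x [0.9640015  0.26589679 0.        ] y [-0.26589679  0.9640015   0.        ] yaw 0.2691340856068576
H [0.48614454 0.17625035 0.13      ]
0.05354555121098177 -0.2066240438966454
0.11678716442952355 -0.20796657585575104
0.11488518867224677 -0.08941851979854047
pin len 0.06325586166154769 rod 0.11856331265077243
hinge [0.54735551 0.19244005 0.13      ] 0.06331225102231534 -0.0006689036599269586
hinge [0.43274879 0.16093564 0.13      ] -0.05554572302637914 -0.0005656489764414901
hinge [0.38498021 0.14495456 0.13      ] -0.1058440164785733 -0.003269915222504119
hinge [0.58469221 0.20127453 0.13      ] 0.10165395231161169 -0.0020801687039595286
[218.24197345 282.92801727]
-165.79588024436714
```

```bash
cat >> h.py <<'E'
from scipy.spatial.transform import Rotation as Ro
H=np.array([.486,.176,.13]);yaw=.2691
X=np.array([np.cos(yaw),np.sin(yaw),0]);Y=np.array([-np.sin(yaw),np.cos(yaw),0]);Z=np.array([0,0,1.])
tub=lambda a,b,c:H*[1,1,0]+a*X+b*Y+c*Z
def st():
    from plant import robot
    s=robot.read_state();R=Ro.from_rotvec(s['orientation']).as_matrix();return s,R,s['tool_pos']
def need(target,Rt=None):
    s,R,p=st(); print('t',s['t'],'pos',p,'tub',(p-H)@X,(p-H)@Y,p[2],'F',s['force'].round(2),'open',s['opening'])
    print('slide shares',((R.T@(target-p))/.4).round(4))
    if Rt is not None: print('turn shares',(Ro.from_matrix(R.T@Rt).as_rotvec()/.5).round(4))
def Rdown(x): # tool x dir
    return np.stack([x,np.cross(-Z,x),-Z],1)
E
python3 - <<'E'
from h import *
s,R,p=st();print(R.round(3),s['q'].round(3))
for sg in (1,-1): need(tub(.0785,-.2055,.295),Rdown(sg*Y))
E
```

```text
[[ 0.422  0.907 -0.001]
 [ 0.907 -0.422 -0.001]
 [-0.001 -0.    -1.   ]] [ 1.05   0.131  1.489 -0.     1.523 -0.085]
t 0.15 pos [0.25316318 0.54379327 0.40393287] tub -0.126674190824176 0.416459510067922 0.40393287452469706 F [ 0.13 -0.27 -0.16] open 0.09268269641679161
slide shares [-0.8516  1.3982  0.2734]
turn shares [-1.2000e-03  2.6000e-03 -1.4098e+00]
t 0.15 pos [0.25316318 0.54379327 0.40393287] tub -0.126674190824176 0.416459510067922 0.40393287452469706 F [ 0.13 -0.27 -0.16] open 0.09268269641679161
slide shares [-0.8516  1.3982  0.2734]
turn shares [3.3000e-03 1.5000e-03 4.8734e+00]
```

Emit:
arm_command --motion '[{"slide": [0,0,-0.1],"turn": [0,0,-0.2]},{"slide": [0,0,-0.1],"turn": [0,0,-0.2]},{"slide": [0,0,-0.1],"turn": [0,0,-0.2]},{"slide": [0,0,-0.1],"turn": [0,0,-0.2]},{"slide": [0,0,-0.1],"turn": [0,0,-0.2]}]' --gripper 55 --grip_force 15

```text
t: 0.57
tool_pos: [0.2531, 0.5436, 0.6063]
orientation: [2.143, 2.297, -0.001]
force: [0.3, 1.1, 0.8]
opening: 0.064
```

Emit:
arm_command --motion '[{"slide": [0,0,0],"turn": [0,0,-0.2]},{"slide": [0,0,0],"turn": [0,0,-0.2]},{"slide": [0,0,0],"turn": [0,0,0]},{"slide": [0,0,0],"turn": [0,0,0]},{"slide": [0,0,0],"turn": [0,0,0]}]'

```text
t: 0.98
tool_pos: [0.2533, 0.544, 0.6037]
orientation: [1.914, 2.491, -0.003]
force: [0.5, -0.7, 0.5]
opening: 0.0511
```

```bash
python3 - <<'E'
from h import *
need(tub(.0785,-.2055,.6),Rdown(Y))
E
```

```text
t 0.9833 pos [0.25332812 0.54399049 0.60365022] tub -0.12646275628985398 0.41660577968885076 0.6036502157025391 F [ 0.53 -0.68  0.48] open 0.05112154997420966
slide shares [-1.5509  0.5253  0.0105]
turn shares [-0.0026  0.0027 -0.0166]
```

Emit:
arm_command --motion '[{"slide": [-0.09,0.03,0],"turn": [0,0,-0.016]},{"slide": [-0.09,0.03,0],"turn": [0,0,0]},{"slide": [-0.09,0.03,0],"turn": [0,0,0]},{"slide": [-0.09,0.03,0],"turn": [0,0,0]},{"slide": [-0.09,0.03,0],"turn": [0,0,0]}]'

```text
t: 1.4
tool_pos: [0.3597, 0.385, 0.6039]
orientation: [-1.902, -2.5, 0.002]
force: [0.1, -0.3, -0.6]
opening: 0.0511
```

Emit:
arm_command --motion '[{"slide": [-0.09,0.03,0],"turn": [0,0,0]},{"slide": [-0.09,0.03,0],"turn": [0,0,0]},{"slide": [-0.09,0.03,0],"turn": [0,0,0]},{"slide": [-0.09,0.03,0],"turn": [0,0,0]},{"slide": [-0.09,0.03,0],"turn": [0,0,0]}]'

```text
t: 1.82
tool_pos: [0.466, 0.2275, 0.6041]
orientation: [-1.902, -2.499, 0.001]
force: [-0.1, 1.1, 0.4]
opening: 0.0513
```

Emit:
arm_command --motion '[{"slide": [-0.09,0.03,0],"turn": [0,0,0]},{"slide": [-0.09,0.03,0],"turn": [0,0,0]},{"slide": [-0.09,0.03,0],"turn": [0,0,0]},{"slide": [-0.09,0.03,0],"turn": [0,0,0]},{"slide": [-0.09,0.03,0],"turn": [0,0,0]}]'

```text
t: 2.23
tool_pos: [0.5722, 0.0702, 0.604]
orientation: [-1.902, -2.499, 0.001]
force: [0.1, 1.1, -1.2]
opening: 0.0512
```

Emit:
arm_command --motion '[{"slide": [-0.09,0.03,0],"turn": [0,0,0]},{"slide": [-0.09,0.03,0],"turn": [0,0,0]},{"slide": [0,0,0],"turn": [0,0,0]},{"slide": [0,0,0],"turn": [0,0,0]},{"slide": [0,0,0],"turn": [0,0,0]}]'

```text
t: 2.65
tool_pos: [0.6141, 0.0092, 0.6039]
orientation: [-1.901, -2.499, 0.001]
force: [-0.6, -0.3, 0.5]
opening: 0.0512
```

```bash
python3 - <<'E'
from h import *
need(tub(.0785,-.2055,.375),Rdown(Y))
from plant import robot
c=robot.read_camera("wrist"); cv2.imwrite("pics/wrist1.png",c["pixels"]); K,T=c['intrinsics'],c['T']
print('pin',proj(K,T,tub(.0785,-.2055,.122)),'end',proj(K,T,tub(.0535,-.2055,.122)))
np.savez("wrist1.npz",p=c["pixels"],K=K,T=T)
E
```

```text
t 2.65 pos [0.61407949 0.00916521 0.60389444] tub 0.07911462720487042 -0.19488221430275368 0.6038944364313343 F [-0.55 -0.25  0.53] open 0.05117450009577502
slide shares [-0.0271 -0.0007  0.5722]
turn shares [-0.0029 -0.0018  0.0022]
pin [312.24258667 164.43022653] end [312.1480445  147.68760612]
```

View pics/wrist1.png

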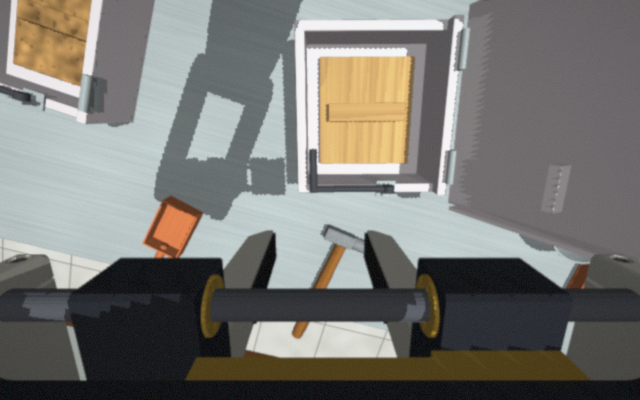

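Emit:
arm_command --motion '[{"slide": [-0.013,0,0.1],"turn": [0,0,0]},{"slide": [-0.013,0,0.1],"turn": [0,0,0]},{"slide": [0,0,0.1],"turn": [0,0,0]},{"slide": [0,0,0.1],"turn": [0,0,0]},{"slide": [0,0,0.1],"turn": [0,0,0]}]'

```text
t: 3.12
tool_pos: [0.6159, 0.0008, 0.4039]
orientation: [1.897, 2.503, 0.002]
force: [-0.0, -0.9, -0.5]
opening: 0.0511
```

Emit:
arm_command --motion '[{"slide": [0,0,0.07],"turn": [0,0,0]},{"slide": [0,0,0],"turn": [0,0,0]},{"slide": [0,0,0],"turn": [0,0,0]},{"slide": [0,0,0],"turn": [0,0,0]},{"slide": [0,0,0],"turn": [0,0,0]}]'

```text
t: 3.53
tool_pos: [0.6177, -0.0004, 0.3808]
orientation: [1.896, 2.499, 0.005]
force: [-0.3, -0.3, 0.2]
opening: 0.0512
```

```bash
python3 - <<'E'
from h import *
need(tub(.0785,-.2055,.295),Rdown(Y))
from plant import robot
c=robot.read_camera("wrist"); cv2.imwrite("pics/wrist2.png",c["pixels"]); K,T=c['intrinsics'],c['T']
print('pin',proj(K,T,tub(.0785,-.2055,.122)),'end',proj(K,T,tub(.0535,-.2055,.122)))
E
```

```text
t 3.5333 pos [ 6.17671735e-01 -4.00432616e-04  3.80833045e-01] tub 0.08003443028225622 -0.20505864614459293 0.3808330448218768 F [-0.34 -0.26  0.21] open 0.051164279520880186
slide shares [-0.0007 -0.005   0.2146]
turn shares [0.0109 0.004  0.0074]
pin [319.61834736 204.26908618] end [319.72181609 173.70326879]
```

View pics/wrist2.png

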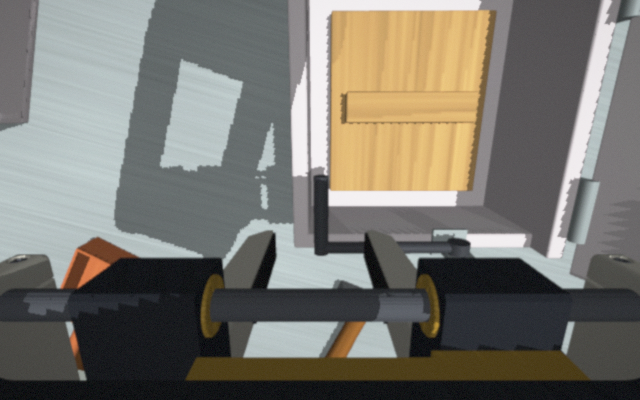

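Emit:
arm_command --motion '[{"slide": [0,0,0.06],"turn": [0.01,0.004,0.007]},{"slide": [0,0,0.06],"turn": [0,0,0]},{"slide": [0,0,0.06],"turn": [0,0,0]},{"slide": [0,0,0.03],"turn": [0,0,0]},{"slide": [0,0,0],"turn": [0,0,0]}]'

```text
t: 4.0
tool_pos: [0.6158, -0.0008, 0.2907]
orientation: [-1.899, -2.493, 0.007]
force: [-1.5, -0.6, -0.4]
opening: 0.0512
```

```bash
python3 - <<'E'
from h import *
need(tub(.08,-.2055,.295),Rdown(Y))
E
```

```text
t 4.0 pos [ 0.61578793 -0.00077253  0.29066539] tub 0.0781194974641917 -0.2049165211847681 0.29066539169555444 F [-1.53 -0.6  -0.45] open 0.051183400945559336
slide shares [-0.0014  0.0046 -0.0109]
turn shares [-0.0167 -0.0065 -0.001 ]
```

Emit:
arm_command --motion '[{"slide": [0,0.004,-0.007],"turn": [-0.01,-0.004,0]},{"slide": [0,0,0],"turn": [0,0,0]},{"slide": [0,0,0],"turn": [0,0,0]},{"slide": [0,0,0],"turn": [0,0,0]},{"slide": [0,0,0],"turn": [0,0,0]}]'

```text
t: 4.42
tool_pos: [0.6185, -0.0005, 0.2968]
orientation: [1.903, 2.498, 0.002]
force: [0.2, -0.0, 0.8]
opening: 0.0512
```

Emit:
arm_command --motion '[{"slide": [0,0,0],"turn": [0,0,0]},{"slide": [0,0,0],"turn": [0,0,0]},{"slide": [0,0,0],"turn": [0,0,0]},{"slide": [0,0,0],"turn": [0,0,0]},{"slide": [0,0,0],"turn": [0,0,0]}]' --gripper 0

```text
t: 4.83
tool_pos: [0.618, -0.0004, 0.2954]
orientation: [-1.904, -2.499, 0.0]
force: [0.5, -0.4, -0.7]
opening: 0.0224
```

Emit:
arm_command --motion '[{"slide": [0,0,0],"turn": [0,0,0]},{"slide": [0,0,0],"turn": [0,0,0]},{"slide": [0,0,0],"turn": [0,0,0]},{"slide": [0,0,0],"turn": [0,0,0]},{"slide": [0,0,0],"turn": [0,0,0]}]'

```text
t: 5.25
tool_pos: [0.618, -0.0002, 0.2954]
orientation: [-1.903, -2.499, -0.0]
force: [-0.3, 3.7, 0.7]
opening: 0.0114
```

```bash
python3 - <<'E'
from h import *
need(tub(.08,-.2055,.295),Rdown(Y))
from plant import robot
c=robot.read_camera("wrist"); cv2.imwrite("pics/wrist3.png",c["pixels"])
E
```

```text
t 5.25 pos [ 6.17984882e-01 -1.55326536e-04  2.95429415e-01] tub 0.0804014720582342 -0.2049056157582112 0.29542941502278575 F [-0.34  3.65  0.72] open 0.01144611986928126
slide shares [-0.0015 -0.001   0.0011]
turn shares [-0.0004 -0.001  -0.0004]
```

View pics/wrist3.png

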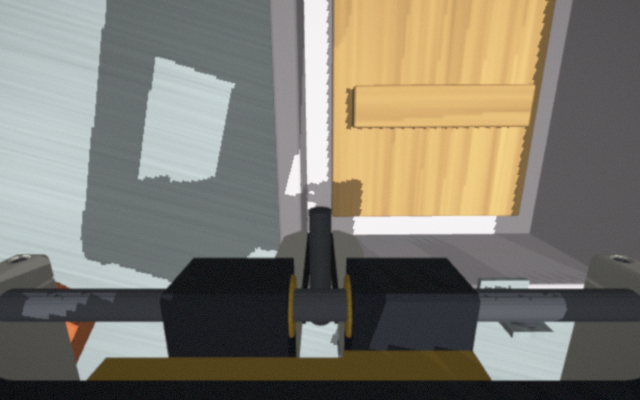

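```bash
python3 - <<'E'
import numpy as np
th=np.radians(np.linspace(0,99,21));y=-.115*np.cos(th);z=.115*np.sin(th)
for a in np.c_[np.diff(y),-np.diff(z)]/.4: print(a.round(3))
E
```

```text
[ 0.001 -0.025]
[ 0.003 -0.025]
[ 0.005 -0.024]
[ 0.007 -0.024]
[ 0.009 -0.023]
[ 0.011 -0.022]
[ 0.013 -0.021]
[ 0.015 -0.02 ]
[ 0.017 -0.018]
[ 0.018 -0.017]
[ 0.02  -0.015]
[ 0.021 -0.014]
[ 0.022 -0.012]
[ 0.023 -0.01 ]
[ 0.024 -0.008]
[ 0.024 -0.006]
[ 0.025 -0.004]
[ 0.025 -0.001]
[0.025 0.001]
[0.025 0.003]
```

Emit:
arm_command --motion '[{"slide": [0.001,0,-0.025],"turn": [0,0,0]},{"slide": [0.003,0,-0.025],"turn": [0,0,0]},{"slide": [0.005,0,-0.024],"turn": [0,0,0]},{"slide": [0.007,0,-0.024],"turn": [0,0,0]},{"slide": [0.009,0,-0.023],"turn": [0,0,0]}]'

```text
t: 5.72
tool_pos: [0.6149, 0.0104, 0.344]
orientation: [-1.901, -2.497, -0.001]
force: [-0.1, 11.0, -7.2]
opening: 0.0112
```

```bash
python3 - <<'E'
from h import *
a=np.radians(24.75);need(tub(.0804,-.09-.115*np.cos(a),.295+.115*np.sin(a)),Rdown(Y))
from plant import robot
c=robot.read_camera("wrist"); cv2.imwrite("pics/wrist4.png",c["pixels"])
E
```

```text
t 5.7167 pos [0.61490617 0.01044956 0.34397665] tub 0.08025301985093665 -0.1938638783565929 0.34397665127068333 F [-0.07 11.03 -7.19] open 0.011156451761212733
slide shares [-0.0014  0.0004  0.0021]
turn shares [-0.0025 -0.0058  0.0004]
```

View pics/wrist4.png

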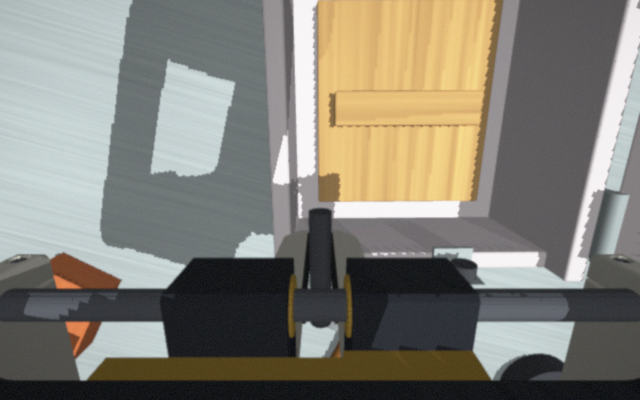

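Emit:
arm_command --motion '[{"slide": [0.015,0,-0.02],"turn": [0,0,0]},{"slide": [0.014,0,-0.021],"turn": [0,0,0]},{"slide": [0.015,0,-0.02],"turn": [0,0,0]},{"slide": [0.017,0,-0.018],"turn": [0,0,0]},{"slide": [0.018,0,-0.017],"turn": [0,0,0]}]'

```text
t: 6.18
tool_pos: [0.6067, 0.0396, 0.3837]
orientation: [1.904, 2.498, -0.002]
force: [-3.5, -4.3, -0.4]
opening: 0.0113
```

```bash
python3 - <<'E'
from h import *
a=np.radians(49.5);need(tub(.0804,-.09-.115*np.cos(a),.295+.115*np.sin(a)),Rdown(Y))
E
```

```text
t 6.1833 pos [0.60674972 0.03963696 0.38373462] tub 0.0801499873200542 -0.16355840964564763 0.3837346212398848 F [-3.52 -4.32 -0.35] open 0.011318802349733146
slide shares [-0.0028  0.0006  0.0032]
turn shares [-0.0005  0.0029 -0.002 ]
```

Force is low; continue.

Emit:
arm_command --motion '[{"slide": [0.019,0,-0.014],"turn": [0,0,0]},{"slide": [0.021,0,-0.013],"turn": [0,0,0]},{"slide": [0.022,0,-0.012],"turn": [0,0,0]},{"slide": [0.023,0,-0.01],"turn": [0,0,0]},{"slide": [0.024,0,-0.008],"turn": [0,0,0]}]'

```text
t: 6.6
tool_pos: [0.5954, 0.0825, 0.4065]
orientation: [1.903, 2.498, 0.002]
force: [1.3, -2.9, 2.0]
opening: 0.0111
```

```bash
python3 - <<'E'
from h import *
a=np.radians(74.25);need(tub(.0804,-.09-.115*np.cos(a),.295+.115*np.sin(a)),Rdown(Y))
E
```

```text
t 6.6 pos [0.59544733 0.08253822 0.40649773] tub 0.08066026229432408 -0.11919623624065136 0.4064977283729195 F [ 1.29 -2.89  1.96] open 0.01113814403502811
slide shares [-0.005  -0.0007  0.002 ]
turn shares [ 0.0038  0.0009 -0.0011]
```

Emit:
arm_command --motion '[{"slide": [0.024,0,-0.005],"turn": [0,0,0]},{"slide": [0.025,0,-0.003],"turn": [0,0,0]},{"slide": [0.025,0,-0.001],"turn": [0,0,0]},{"slide": [0.025,0,0.001],"turn": [0,0,0]},{"slide": [0.02,0,0.003],"turn": [0,0,0]}]'

```text
t: 7.02
tool_pos: [0.5825, 0.1291, 0.407]
orientation: [-1.903, -2.499, -0.001]
force: [2.8, 0.0, 1.4]
opening: 0.0117
```

```bash
python3 - <<'E'
from h import *
a=np.radians(99);need(tub(.0804,-.09-.115*np.cos(a),.295+.115*np.sin(a)),Rdown(Y))
from plant import robot
c=robot.read_camera("wrist"); cv2.imwrite("pics/wrist5.png",c["pixels"])
c=robot.read_camera("side"); cv2.imwrite("pics/side5.png",c["pixels"])
E
```

```text
t 7.0167 pos [0.58253986 0.12906082 0.40698147] tub 0.08058601185040191 -0.07091633151312658 0.4069814727279193 F [2.83 0.04 1.4 ] open 0.011672273952067474
slide shares [-0.0027 -0.0005 -0.004 ]
turn shares [ 0.0008 -0.0009  0.0004]
```

View pics/side5.png

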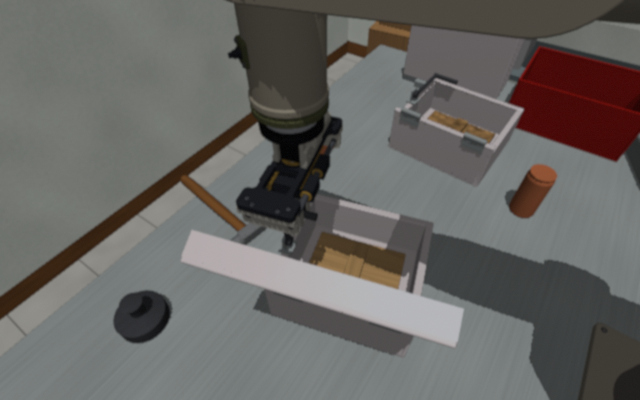

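View pics/wrist5.png

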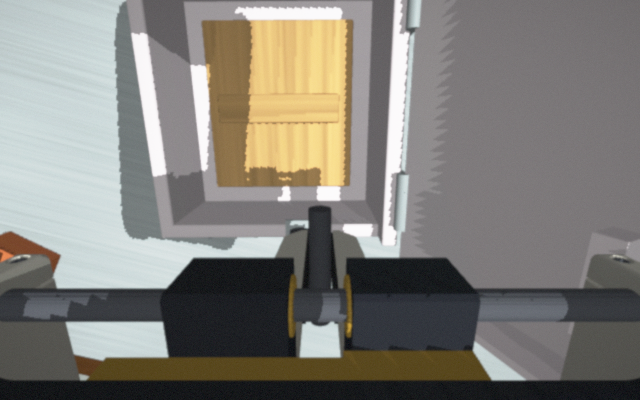

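Emit:
arm_command --motion '[{"slide": [0,0,0],"turn": [0,0,0]},{"slide": [0,0,0],"turn": [0,0,0]},{"slide": [0,0,0],"turn": [0,0,0]},{"slide": [0,0,0],"turn": [0,0,0]},{"slide": [0,0,0],"turn": [0,0,0]}]' --gripper 40

```text
t: 7.53
tool_pos: [0.5828, 0.1272, 0.4067]
orientation: [-1.904, -2.498, 0.001]
force: [-0.2, 0.1, -0.5]
opening: 0.0361
```

Emit:
arm_command --motion '[{"slide": [0,0,-0.03],"turn": [0,0,0]},{"slide": [0,0,-0.05],"turn": [0,0,0]},{"slide": [0,0,-0.08],"turn": [0,0,0]},{"slide": [0,0,-0.1],"turn": [0,0,0]},{"slide": [0,0,-0.1],"turn": [0,0,0]}]'

```text
t: 7.95
tool_pos: [0.5823, 0.1274, 0.5529]
orientation: [-1.904, -2.498, 0.002]
force: [0.8, 0.4, -0.2]
opening: 0.037
```

Emit:
arm_command --motion '[{"slide": [0,0,-0.1],"turn": [0,0,0]},{"slide": [0,0,-0.05],"turn": [0,0,0]},{"slide": [0,0,0],"turn": [0,0,0]},{"slide": [0,0,0],"turn": [0,0,0]},{"slide": [0,0,0],"turn": [0,0,0]}]'

```text
t: 8.37
tool_pos: [0.5828, 0.1275, 0.6106]
orientation: [-1.904, -2.498, 0.001]
force: [0.2, 0.4, -1.3]
opening: 0.0373
```

```bash
python3 - <<'E'
from h import *
need(tub(0,.17,.6),Rdown(X))
print((Ro.from_matrix(st()[1].T@Rdown(-X)).as_rotvec()/.5), st()[0]['q'].round(2))
from plant import robot
c=robot.read_camera("wrist"); cv2.imwrite("pics/wrist6.png",c["pixels"]);K,T=c['intrinsics'],c['T']
for a in (100,0):
  a=np.radians(a)
  for x in (.0555,.1165): print(proj(K,T,tub(x,-.09-.115*np.cos(a),.122+.115*np.sin(a))))
E
```

```text
t 8.3667 pos [0.58283925 0.12751723 0.61057687] tub 0.08046424052223476 -0.07248396175409534 0.6105768709363459 F [ 0.2   0.45 -1.25] open 0.037313698793557525
slide shares [ 0.6061 -0.2015  0.0267]
turn shares [-1.5000e-03  1.1000e-03  3.1405e+00]
[-1.14845375e-03 -1.50392163e-03 -3.14272263e+00] [ 0.13  0.14  1.11 -0.    1.9  -1.71]
[321.63753178 157.6544613 ]
[321.59993556 208.33248713]
[231.51460329 147.57510475]
[234.4998377  187.06527064]
```

View pics/wrist6.png

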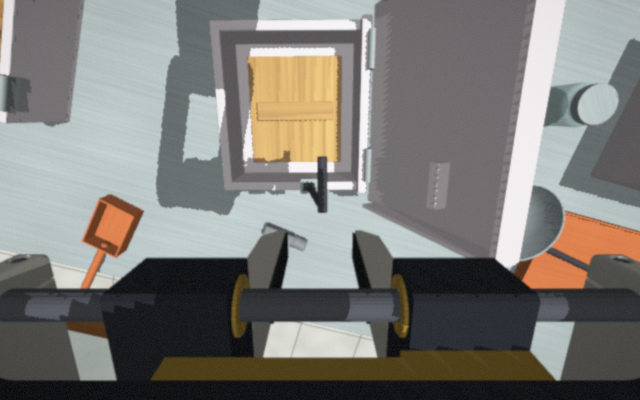

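Emit:
arm_command --motion '[{"slide": [0.09,-0.03,0],"turn": [0,0,0]},{"slide": [0.09,-0.03,0],"turn": [0,0,0]},{"slide": [0.09,-0.03,0],"turn": [0,0,0]},{"slide": [0.09,-0.03,0],"turn": [0,0,0]},{"slide": [0.09,-0.03,0],"turn": [0,0,0]}]' --gripper 0

```text
t: 8.83
tool_pos: [0.4761, 0.2863, 0.609]
orientation: [-1.904, -2.497, 0.005]
force: [-0.1, 0.9, -0.9]
opening: 0.0087
```

Emit:
arm_command --motion '[{"slide": [0.09,-0.03,0],"turn": [0,0,0]},{"slide": [0.07,-0.02,0],"turn": [0,0,0]},{"slide": [0,0,0],"turn": [0,0,0.24]},{"slide": [0,0,0],"turn": [0,0,0.24]},{"slide": [0,0,0],"turn": [0,0,0.24]}]'

```text
t: 9.25
tool_pos: [0.4404, 0.3424, 0.609]
orientation: [-2.324, -2.113, 0.006]
force: [0.2, 0.6, -0.1]
opening: 0.0005
```

Emit:
arm_command --motion '[{"slide": [0,0,0],"turn": [0,0,0.24]},{"slide": [0,0,0],"turn": [0,0,0.24]},{"slide": [0,0,0],"turn": [0,0,0.24]},{"slide": [0,0,0],"turn": [0,0,0.24]},{"slide": [0,0,0],"turn": [0,0,0.24]}]'

```text
t: 9.67
tool_pos: [0.441, 0.3417, 0.609]
orientation: [2.846, 1.329, -0.006]
force: [-0.1, 0.3, 0.4]
opening: 0.0003
```

Emit:
arm_command --motion '[{"slide": [0,0,0],"turn": [0,0,0.24]},{"slide": [0,0,0],"turn": [0,0,0.24]},{"slide": [0,0,0],"turn": [0,0,0.24]},{"slide": [0,0,0],"turn": [0,0,0.24]},{"slide": [0,0,0],"turn": [0,0,0.24]}]'

```text
t: 10.08
tool_pos: [0.441, 0.3417, 0.609]
orientation: [3.111, 0.428, -0.005]
force: [0.9, 0.3, 0.2]
opening: 0.0006
```

```bash
python3 - <<'E'
from h import *
need(tub(0,.17,.485),Rdown(X))
from plant import robot
c=robot.read_camera("wrist"); cv2.imwrite("pics/wrist7.png",c["pixels"])
c=robot.read_camera("side"); cv2.imwrite("pics/side7.png",c["pixels"])
E
```

```text
t 10.0833 pos [0.44097169 0.34165387 0.60896249] tub 0.0006336262805405102 0.17166348413702687 0.6089624938884833 F [0.94 0.29 0.2 ] open 0.0006153308063598733
slide shares [-0.0005  0.0038  0.3099]
turn shares [0.0022 0.0072 0.0088]
```

View pics/side7.png

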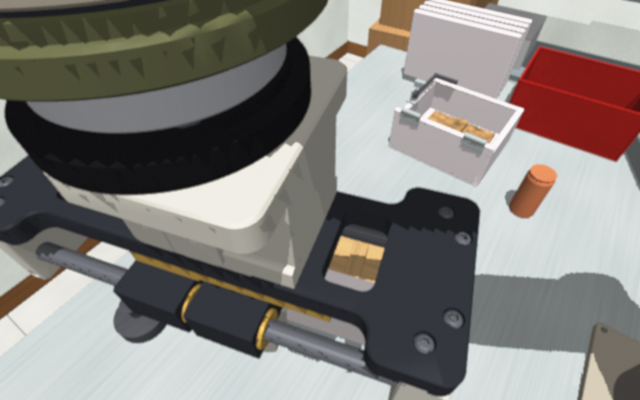

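View pics/wrist7.png

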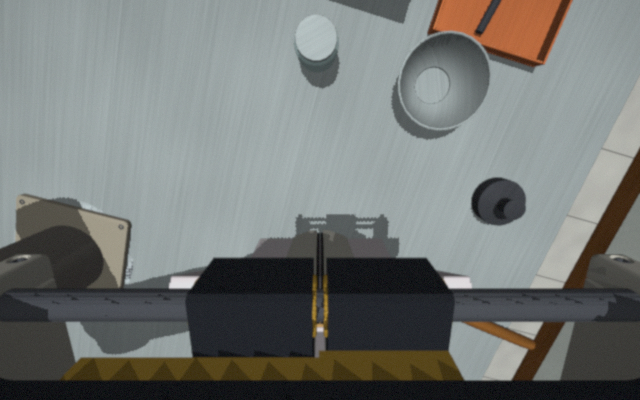

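Emit:
arm_command --motion '[{"slide": [0,0,0.08],"turn": [0,0,0]},{"slide": [0,0,0.08],"turn": [0,0,0]},{"slide": [0,0,0.08],"turn": [0,0,0]},{"slide": [0,0,0.07],"turn": [0,0,0]},{"slide": [0,0,0],"turn": [0,0,0]}]'

```text
t: 10.6
tool_pos: [0.4398, 0.3409, 0.4785]
orientation: [3.105, 0.444, -0.018]
force: [-0.2, -0.6, -1.1]
opening: 0.0006
```

Emit:
arm_command --motion '[{"slide": [0,0.025,0],"turn": [0,0,0]},{"slide": [0,0.025,0],"turn": [0,0,0]},{"slide": [0,0.025,0],"turn": [0,0,0]},{"slide": [0,0.02,0],"turn": [0,0,0]},{"slide": [0,0.02,0],"turn": [0,0,0]}]'

```text
t: 11.02
tool_pos: [0.4542, 0.2962, 0.4892]
orientation: [-3.11, -0.437, -0.005]
force: [0.4, 0.5, -0.4]
opening: 0.0003
```

Emit:
arm_command --motion '[{"slide": [0,0.02,0],"turn": [0,0,0]},{"slide": [0,0.02,0],"turn": [0,0,0]},{"slide": [0,0.02,0],"turn": [0,0,0]},{"slide": [0,0.02,0],"turn": [0,0,0]},{"slide": [0,0.02,0],"turn": [0,0,0]}]'

```text
t: 11.43
tool_pos: [0.4648, 0.2583, 0.4873]
orientation: [-3.111, -0.438, -0.0]
force: [-1.1, 2.5, 1.0]
opening: 0.0007
```

```bash
python3 - <<'E'
from h import *
need(tub(0,.09,.485),Rdown(X))
from plant import robot
c=robot.read_camera("wrist"); cv2.imwrite("pics/wrist8.png",c["pixels"])
c=robot.read_camera("top"); cv2.imwrite("pics/top8.png",c["pixels"])
E
```

```text
t 11.4333 pos [0.4647833  0.25831906 0.4873201 ] tub 0.0014325452283777177 0.08499719462218944 0.48732009866304593 F [-1.07  2.49  0.99] open 0.000681824601478733
slide shares [-0.0034 -0.0125  0.0058]
turn shares [-0.0004 -0.0006  0.0214]
```

View pics/top8.png

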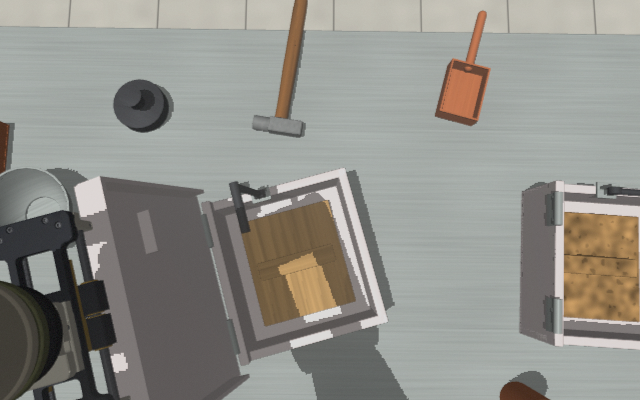

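Emit:
arm_command --motion '[{"slide": [0,0.02,0],"turn": [0,0,0]},{"slide": [0,0.02,0],"turn": [0,0,0]},{"slide": [0,0.02,0],"turn": [0,0,0]},{"slide": [0,0.02,0],"turn": [0,0,0]},{"slide": [0,0.02,0],"turn": [0,0,0]}]'

```text
t: 11.95
tool_pos: [0.4759, 0.2197, 0.487]
orientation: [3.111, 0.437, -0.0]
force: [-0.3, 1.4, 0.9]
opening: 0.0002
```

Emit:
arm_command --motion '[{"slide": [0,0.02,0],"turn": [0,0,0]},{"slide": [0,0.02,0],"turn": [0,0,0]},{"slide": [0,0.015,0],"turn": [0,0,0]},{"slide": [0,0.015,0],"turn": [0,0,0]},{"slide": [0,0.01,0],"turn": [0,0,0]}]'

```text
t: 12.37
tool_pos: [0.4847, 0.189, 0.487]
orientation: [3.111, 0.437, -0.0]
force: [-0.5, 0.4, 1.0]
opening: 0.0
```

```bash
python3 - <<'E'
from h import *
need(tub(0,.0,.485),Rdown(X))
from plant import robot
c=robot.read_camera("top"); cv2.imwrite("pics/top9.png",c["pixels"])
E
```

```text
t 12.3667 pos [0.48472983 0.18895275 0.48704236] tub 0.00221921445329911 0.01282427827039658 0.4870423574497488 F [-0.52  0.37  0.97] open 2.526333997072169e-05
slide shares [-0.0059  0.032   0.0051]
turn shares [0.0003 0.0004 0.0199]
```

View pics/top9.png

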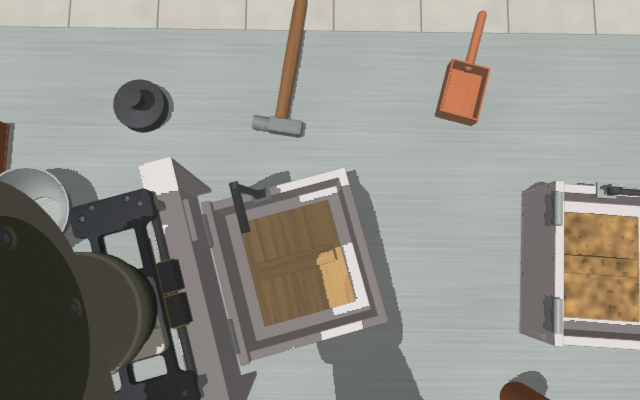

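Emit:
arm_command --motion '[{"slide": [0,0.02,0],"turn": [0,0,0]},{"slide": [0,0.02,0],"turn": [0,0,0]},{"slide": [0,0.02,0],"turn": [0,0,0]},{"slide": [0,0.02,0],"turn": [0,0,0]},{"slide": [0,0.02,0],"turn": [0,0,0]}]'

```text
t: 12.83
tool_pos: [0.4958, 0.1504, 0.4871]
orientation: [3.111, 0.437, -0.0]
force: [0.3, 0.5, -1.6]
opening: 0.0005
```

```bash
python3 - <<'E'
from h import *
need(tub(0,.0,.485),Rdown(X))
from plant import robot
c=robot.read_camera("top"); cv2.imwrite("pics/top10.png",c["pixels"])
E
```

```text
t 12.8333 pos [0.49575755 0.15043577 0.48708078] tub 0.002609771032277319 -0.027238365592248598 0.4870807787255418 F [ 0.31  0.5  -1.61] open 0.0004871379696023109
slide shares [-0.0058 -0.0682  0.0052]
turn shares [0.0003 0.0002 0.0205]
```

View pics/top10.png

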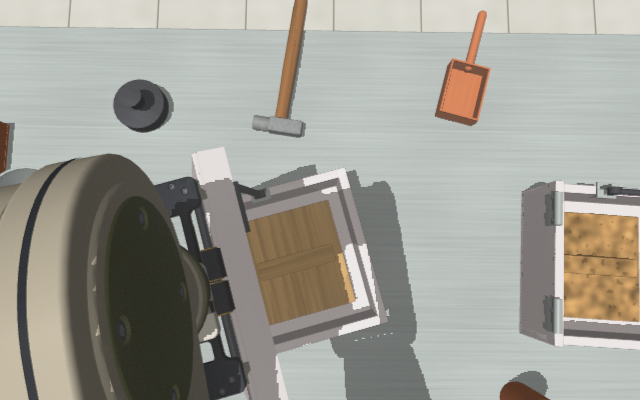

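Emit:
arm_command --motion '[{"slide": [0,0.01,0],"turn": [0,0,0]},{"slide": [0,0,0],"turn": [0,0,0]},{"slide": [0,-0.03,0],"turn": [0,0,0]},{"slide": [0,-0.06,0],"turn": [0,0,0]},{"slide": [0,-0.09,0],"turn": [0,0,0]}]'

```text
t: 13.3
tool_pos: [0.4768, 0.2166, 0.4872]
orientation: [3.111, 0.433, 0.001]
force: [1.4, 0.9, -0.4]
opening: 0.0004
```

Emit:
arm_command --motion '[{"slide": [0,-0.1,0],"turn": [0,0,0]},{"slide": [0,-0.1,0],"turn": [0,0,0]},{"slide": [0,-0.1,0],"turn": [0,0,0]},{"slide": [0,0,-0.05],"turn": [0,0,0]},{"slide": [0,0,0],"turn": [0,0,0]}]'

```text
t: 13.72
tool_pos: [0.4421, 0.3351, 0.5099]
orientation: [-3.108, -0.445, -0.005]
force: [1.5, 0.1, 1.4]
opening: 0.0003
```

```bash
python3 - <<'E'
from h import *
need(tub(0,.0,.485),Rdown(X))
from plant import robot
c=robot.read_camera("top"); cv2.imwrite("pics/top11.png",c["pixels"])
E
```

```text
t 13.7167 pos [0.44206576 0.33508618 0.50992512] tub -5.7796951806285447e-05 0.16504128954612224 0.5099251234645932 F [1.48 0.09 1.37] open 0.0003459123532942142
slide shares [-0.0063  0.4126  0.0617]
turn shares [-0.0027 -0.0063  0.0304]
```

View pics/top11.png

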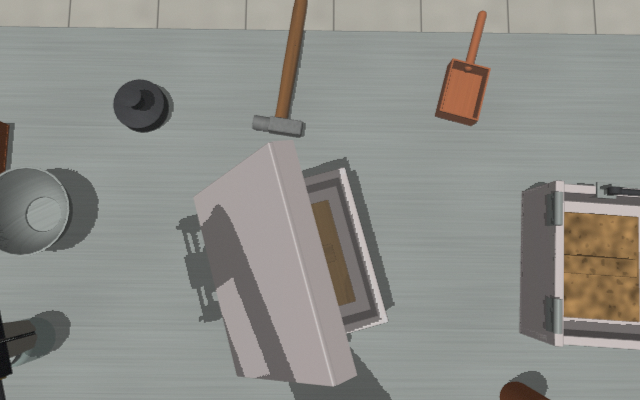

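Lid is sinking. Wait about 3 s and back off further.

Emit:
arm_command --motion '[{"slide": [0,-0.05,-0.05],"turn": [0,0,0]},{"slide": [0,-0.05,-0.05],"turn": [0,0,0]},{"slide": [0,0,0],"turn": [0,0,0]},{"slide": [0,0,0],"turn": [0,0,0]},{"slide": [0,0,0],"turn": [0,0,0]}]'

```text
t: 14.18
tool_pos: [0.433, 0.3697, 0.546]
orientation: [3.11, 0.436, -0.001]
force: [0.4, 0.1, -1.1]
opening: 0.0007
```

Emit:
arm_command --motion '[{"slide": [0,0,0]},{"slide": [0,0,0]},{"slide": [0,0,0]},{"slide": [0,0,0]},{"slide": [0,0,0]}]'

```text
invalid input at $.motion[0]: expected keys slide, turn
```

Emit:
arm_command --motion '[{"slide": [0,0,0],"turn": [0,0,0]},{"slide": [0,0,0],"turn": [0,0,0]},{"slide": [0,0,0],"turn": [0,0,0]},{"slide": [0,0,0],"turn": [0,0,0]},{"slide": [0,0,0],"turn": [0,0,0]}]'

```text
t: 14.6
tool_pos: [0.4328, 0.3702, 0.5469]
orientation: [3.111, 0.437, -0.0]
force: [-0.1, 0.5, 0.5]
opening: 0.0008
```

Emit:
arm_command --motion '[{"slide": [0,0,0],"turn": [0,0,0]},{"slide": [0,0,0],"turn": [0,0,0]},{"slide": [0,0,0],"turn": [0,0,0]},{"slide": [0,0,0],"turn": [0,0,0]},{"slide": [0,0,0],"turn": [0,0,0]}]'

```text
t: 15.02
tool_pos: [0.4326, 0.3705, 0.5472]
orientation: [-3.111, -0.438, -0.0]
force: [-0.5, -0.6, -0.5]
opening: 0.0005
```

Emit:
arm_command --motion '[{"slide": [0,0,0],"turn": [0,0,0]},{"slide": [0,0,0],"turn": [0,0,0]},{"slide": [0,0,0],"turn": [0,0,0]},{"slide": [0,0,0],"turn": [0,0,0]},{"slide": [0,0,0],"turn": [0,0,0]}]'

```text
t: 15.43
tool_pos: [0.4326, 0.3705, 0.5471]
orientation: [3.111, 0.438, -0.0]
force: [0.0, -0.1, -0.1]
opening: 0.0006
```

Emit:
arm_command --motion '[{"slide": [0,0,0],"turn": [0,0,0]},{"slide": [0,0,0],"turn": [0,0,0]},{"slide": [0,0,0],"turn": [0,0,0]},{"slide": [0,0,0],"turn": [0,0,0]},{"slide": [0,0,0],"turn": [0,0,0]}]'

```text
t: 15.85
tool_pos: [0.4326, 0.3705, 0.5471]
orientation: [-3.111, -0.438, -0.0]
force: [0.6, 0.5, -0.4]
opening: 0.0007
```

```bash
python3 - <<'E'
from h import *
need(tub(0,.0,.485))
from plant import robot
c=robot.read_camera("top"); cv2.imwrite("pics/top12.png",c["pixels"]);K,T=c['intrinsics'],c['T']
for a in (.95,0,.5):
  print(a,[proj(K,T,tub(x,-.235*np.cos(a),.13+.235*np.sin(a))).round(0) for x in (-.135,.135)])
c=robot.read_camera("side"); cv2.imwrite("pics/side12.png",c["pixels"])
E
```

```text
t 15.85 pos [0.43263146 0.37047421 0.54714027] tub 0.00025584645607121834 0.2016639655312879 0.5471402684657506 F [ 0.65  0.5  -0.36] open 0.0007002537816473361
slide shares [-0.0059  0.5041  0.1553]
0.95 [array([339., 385.]), array([275., 141.])]
0 [array([396., 331.]), array([348., 156.])]
0.5 [array([390., 352.]), array([332., 143.])]
```

View pics/top12.png

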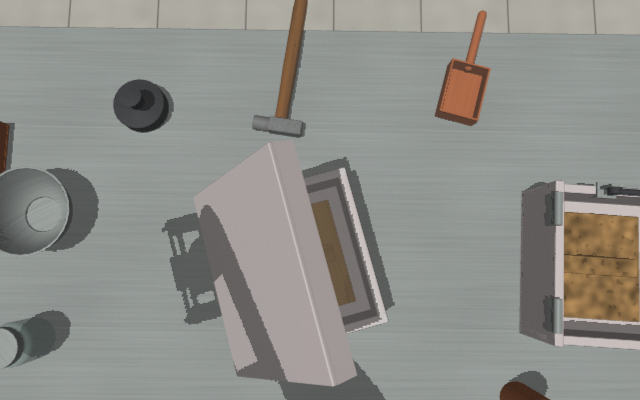

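View pics/side12.png

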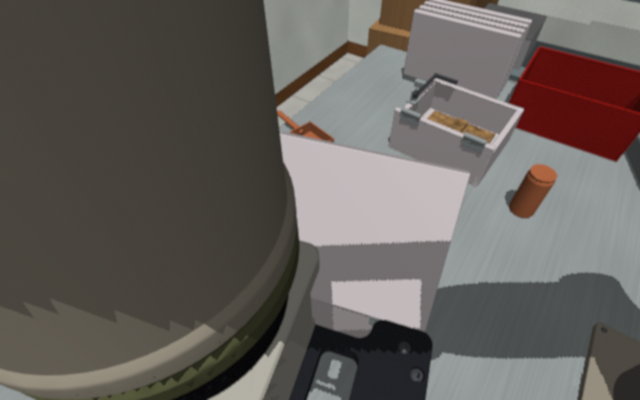

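```bash
python3 - <<'E'
from plant import robot
print(robot.close_job())
E
```

```text
the job is handed in; nothing more can be done
None
```

The job is done and handed in at about 16 s: the tub's stay stands at its stop and the lid rests propped on it, partly open.

- **Stay:** I gripped the pin and swung it through its arc, then let go. A picture afterwards showed the pin within about 4 px of where it should appear at 100°, its stop.
- **Lid:** I pushed it forward past upright with the closed fingers, with about 2.7 N at most in the readings between moves, then drew back and let it sink by itself. Two top views about 2 s apart show it not moving. Its free-edge corners are at about (275,142) and (335,385) px; a lid at 0.95 rad would put them at (275,141) and (339,385).
- **Robot:** It ended about 0.2 m behind the hinge, with the wrist force at noise level.
- **Forces:** While swinging the stay, the wrist force reached about 13 N for a moment because my arc was a millimetre or two off, and I corrected it.
- **Refused call:** One waiting move was refused because of a missing key, with no effect.
- **Not checked:** The lid hides the stay in the last top view, so I did not see the pin against the rib. The lid resting at 0.95 rad instead of falling shut is what shows the stay is holding it.

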